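# Fit the filter cassette and lock it

## Robot

A 6-joint arm with a two-finger parallel gripper is mounted at the origin on the work surface; the furniture and walls round the work are solid. World frame = base frame: x ahead of the robot, y to its left, z up, the work surface at z = 0. Lengths are in mm, angles in rad, forces in N, time in s.
With the tool pointing down it reaches from about 275 to 825 mm from the base axis. Payload 5.2 kg.
Tool frame: the origin (TCP) lies at the very end of the fingers, on their centre line; the grasp point (between the pads) lies 19 mm behind it; z points along the fingers, y is the direction in which the jaws open and shut (so a half turn about z gives the same grasp; the last joint's range is limited). The gripper opens to 93 mm and grips with 3 to 60 N. Pads are 15 mm wide; open, the fingers measure 128 mm over their backs; the gripper's body (75 mm by 188 mm) begins 65 mm behind the grasp point.
Start: joints at [0.605, 0.259, 1.535, -0, 1.348, -0.203], TCP at [380.007, 397.618, 218.653] pointing down, gripper open.
Joint ranges: [-3.14, 3.14], [-0.91, 2.08], [0.19, 2.58], [-1.22, 4.36], [0.22, 2.71], [-3.12, 3.12]. Speed limits (rad/s): [2.57, 2.57, 3.14, 3.14, 3.14, 3.14].

## Interface

Orientations are given as [roll, pitch, yaw] about the fixed x, y, z axes, in that order (R = Rz(yaw) Ry(pitch) Rx(roll)).
In Python, from bench import robot gives the robot as it stands. The module is installed in compiled form; this text tells all that it offers. Calls block until the motion is done:
- robot.move_ptp(position, orientation): joint-space move of the TCP to a pose.
- robot.move_linear(position, ori=None, speed=150, f_stop=None): straight line of the TCP; ori=None keeps the orientation; speed is the mean speed in mm/s. With f_stop (N) it stops when the force on the tool has changed by that much, and returns True; else False.
- robot.move_j(angles): joint-space move.
- robot.move_gripper(opening): opening from 0.0 (shut) to 1.0 (fully open); the grip force is fixed at half the most; returns when the fingers have stopped.
- robot.sleep(seconds).
- robot.inverse_kinematics(position, orientation): joint angles nearest the present ones, or None.
- robot.get_image(name): name is "side" or "top" or "wrist"; returns a dict with "img" (400x640x3 uint8, blue, green, red), "fovy" (degrees; the focal length in pixels is half the picture's height over the tangent of half this angle, whatever the lens; pixels are square), "cx", "cy" (the principal point, pixels), "eye" and "orientation" of the camera in the world. Camera axes: x right, y down, z forward; pixel columns grow to the right and rows downward; lengths in mm; the calibration is good to about 2 mm. A picture is of the moment at which its call begins. There is no depth.
A pose or a line that the arm cannot do raises robot.MotionError and nothing moves.
- robot.hand_in(): hands the job in, once; it reports no verdict.
Readings, each from a call of its own:
- robot.current_t(): time.
- robot.current_qpos(): joint angles.
- robot.current_joint_vel(): joint speeds.
- robot.current_joint_efforts(): joint torques, N m.
- robot.current_tcp_pos(): TCP position.
- robot.current_eef_rot(): TCP orientation.
- robot.current_contact_force(): force on the tool from outside, world axes, zero at the start.
- robot.current_ft_torque(): the same for the moment, N m.
- robot.current_gripper_width(): opening from 0.0 (shut) to 1.0 (fully open).
Only numpy, scipy, OpenCV 4.12 (cv2) and the standard library are available. Lean on these libraries where they do the work, as an engineer would, in place of code of your own. Each camera call takes 0.05 s, during which the arm holds its last target.

## Task

Take the black filter cassette out of the parts tray and seat it upright and fully home in the pocket of the filter holder. Then swing the holder's locking lever over it, all the way to the catch post, and let go. Leave the other things in the tray standing where they are.

Things in the scene. Friction and masses are not known exactly. Their poses are not given: they have to be found in the camera images.
- cassette_center (a point): Centre of the filter cassette, 30 mm above its underside: a black upright block 26 mm (its x) by 40 mm (its y) by 60 mm (its z), 90 g, with a round glass window on each 40 mm wide face; the same either way round. It stands on the tray floor, in any of four places among other small things. Best gripped across its 26 mm, near its top.
- pocket_floor (a point): Centre of the pocket floor, 10 mm above the bench; axes of the holder. The pocket is open upward, 29 mm (x) by 43 mm (y), 25 mm deep, with a chamfered mouth level with the block top. It takes the cassette upright, its x along the pocket's x either way round, with 1.5 mm to spare each side. A seated cassette stands 35 mm out of the block.
- filter_holder: Filter holder: aluminium block fixed to the bench, 100 mm (x) by 130 mm (y) by 35 mm high; origin at the centre of its underside, z up. Black light ports stand 12 mm out of its two long sides. The pocket centre is at y = +20 mm, the lever's post (20 mm thick) at y = -45 mm. The catch post is an 8 mm pin at x = +11.5, y = +58 mm, its top 78 mm above the bench.
- lever_pivot (a point): Point on the vertical axis of the locking lever, at the level of the lever's underside, 72 mm above the bench, 65 mm from the pocket centre in the holder's -y. Axes are those of the holder; they do not turn with the lever.
- lever_knob (a point): Middle of the lever's knob, 99 mm above the bench: an upright black cylinder 16 mm in diameter, 38 mm tall (80 to 118 mm above the bench), 92 mm from the pivot axis, near the outer end of the lever. The lever is a level steel bar 14 mm wide and 8 mm thick; its underside passes 2 mm above a seated cassette.
- lock_lever (a joint): Angle of the locking lever (rad): 0 = shut, against the catch post, pointing along the holder's +y over the pocket; grows as it opens, counter-clockwise from above (at 1.57 it points along the holder's -x). Range 0 to 2.0. Light friction (about 1 N at the knob), no spring: it stays where it is left. A cassette standing proud of the pocket blocks it.
- parts_tray: Open grey plastic tray fixed to the bench, 170 mm (x) by 210 mm (y), rim 26 mm high, walls and floor 4 mm thick; origin at the centre of its underside, z up.
- weighing_bottle_center (a point): Centre of a glass weighing bottle with knob lid, 43 mm in diameter, 48 mm tall, in the tray; leave it there.
- dropper_bottle_center (a point): Centre of a small white dropper bottle, 24 mm in diameter, 68 mm tall, in the tray; leave it there.
- lidded_jar_center (a point): Centre of a white jar with screw lid, 45 mm in diameter, 62 mm tall, in the tray; leave it there.
- stopper_center (a point): Centre of a small black rubber stopper, about 29 mm wide and 26 mm tall, lying in the middle of the tray; leave it there.
There are look-alikes about, which are no part of the job. Of the things that look like the part that bears cassette_center, the largest one is meant.

How it is judged (in metres and radians):
On the way, in this order (a step that is already met when the one before it is completed fails the run):
1. the cassette is seated fully home in the pocket while the lever is still open (horizontal distance between cassette_center and pocket_floor below 0.005 m and z of cassette_center in the frame of pocket_floor between 0.026 and 0.033 m and angle between cassette_center's own z axis and vertical below 0.07 rad and angle between the x axis of cassette_center and the x axis of pocket_floor, either way round below 0.14 rad and value of joint lock_lever above 0.9 rad), for 0.2 s.
2. the lever is swung shut over the seated cassette (horizontal distance between cassette_center and pocket_floor below 0.005 m and z of cassette_center in the frame of pocket_floor between 0.026 and 0.033 m and angle between cassette_center's own z axis and vertical below 0.07 rad and angle between the x axis of cassette_center and the x axis of pocket_floor, either way round below 0.14 rad and value of joint lock_lever below 0.1 rad), for 0.2 s.
At the end, for the whole second after the job is handed in: The cassette stands in the pocket on its floor (underside within 4 mm of the floor below and 3 mm above it, centre within 5 mm sideways, upright within 4 degrees, square to the pocket within 8 degrees) and the lever is shut over it (within 0.1 rad of its stop) (all of step 2); the robot touches nothing.
It fails at once if the glass weighing bottle in the tray is knocked over or moved more than 40 mm (distance of weighing_bottle_center from where it was at the start of the episode above 0.04 m or angle between weighing_bottle_center's own z axis and vertical above 0.6 rad).
It fails at once if the white dropper bottle in the tray is knocked over or moved more than 40 mm (distance of dropper_bottle_center from where it was at the start of the episode above 0.04 m or angle between dropper_bottle_center's own z axis and vertical above 0.6 rad).
It fails at once if the jar in the tray is knocked over or moved more than 40 mm (distance of lidded_jar_center from where it was at the start of the episode above 0.04 m or angle between lidded_jar_center's own z axis and vertical above 0.6 rad).
It fails at once if the rubber stopper in the tray is moved more than 40 mm (distance of stopper_center from where it was at the start of the episode above 0.04 m).
It also fails if it takes over 58 s, if anything falls off the work surface, if the arm or the gripper's body presses on something with over 40 N, if the wrist force passes 120 N, or if a joint passes its speed limit or range.

## Working session

There is one attempt and no reset: what is moved stays moved. The work goes in short steps, each a Python script; the robot and the scene stay as the last script left them, time stands still between calls to the robot, and variables do not carry over. Pictures are saved under pics/ and viewed, and the job is handed in when it is done.

```bash
mkdir -p pics
python3 - <<'E'
from bench import robot
import cv2,numpy as np
for n in ["side","top","wrist"]:
    d=robot.get_image(n); cv2.imwrite(f"pics/{n}0.png",d["img"])
    print(n,d["fovy"],d["cx"],d["cy"],np.round(d["eye"],1).tolist(),np.round(d["orientation"],4).tolist())
print(robot.current_t(),robot.current_eef_rot())
E
```

```text
side 44.15132558085045 318.19958948873006 203.22489277591976 [-120.6, 42.5, 691.0] [-2.2916, -0.0174, -1.5087]
top 43.82224633452363 307.5708017746205 198.37211045588228 [490.7, 83.8, 1028.4] [-3.0483, -0.002, -1.5861]
wrist 71.34148535156172 320.7125050587878 192.11398114394677 [326.1, 449.0, 385.0] [2.8734, 0.0015, 0.807]
0.15 [-3.14022459e+00 -2.58099748e-04  2.37882794e+00]
```

View pics/side0.png

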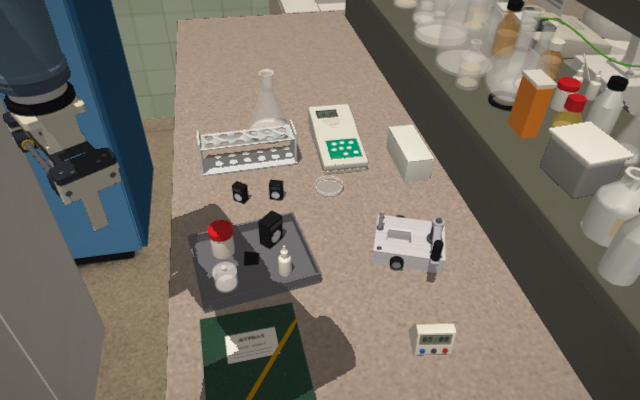

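View pics/top0.png

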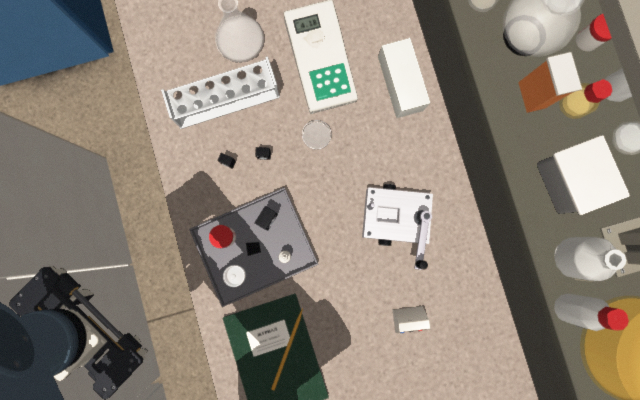

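View pics/wrist0.png

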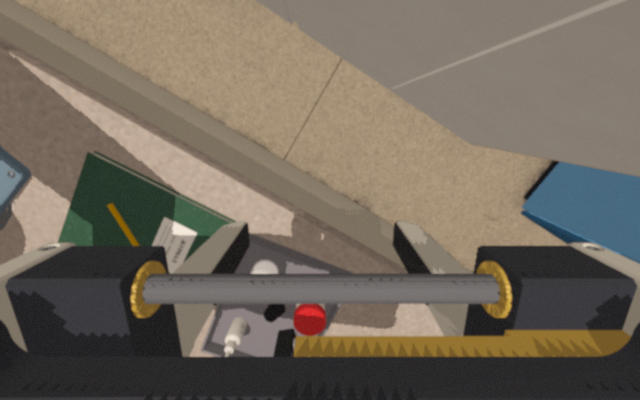

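The tray is at about (255,245) in the top view, with the cassette at its upper right (267,213). The small black blocks outside the tray are look-alikes. The holder is at about (398,213), and its lever is open and pointing down-right with the knob at (421,264). I'll zoom in next.

```bash
cat > h.py <<'E'
import cv2,numpy as np
from scipy.spatial.transform import Rotation as R
def cam(d):
    return dict(f=200/np.tan(np.radians(d["fovy"]/2)),c=np.array([d["cx"],d["cy"]]),e=np.array(d["eye"]),R=R.from_euler('xyz',d["orientation"]).as_matrix())
def ray(c,px):
    v=np.array([(px[0]-c['c'][0])/c['f'],(px[1]-c['c'][1])/c['f'],1]); return c['R']@v
def onz(c,px,z):
    v=ray(c,px); return c['e']+v*(z-c['e'][2])/v[2]
def proj(c,P):
    q=c['R'].T@(np.array(P,float)-c['e']); return q[:2]/q[2]*c['f']+c['c']
def crop(img,x0,y0,x1,y1,k,fn): cv2.imwrite(fn,cv2.resize(img[y0:y1,x0:x1],None,fx=k,fy=k,interpolation=cv2.INTER_CUBIC))
E
python3 - <<'E'
from h import *
t=cv2.imread('pics/top0.png');s=cv2.imread('pics/side0.png')
a=cv2.resize(t[180:310,185:325],None,fx=4,fy=4,interpolation=2);cv2.imwrite('pics/t_tray.png',a)
crop(t,345,170,445,280,5,'pics/t_hold.png')
E
```

```text
(no output)
```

View pics/t_tray.png

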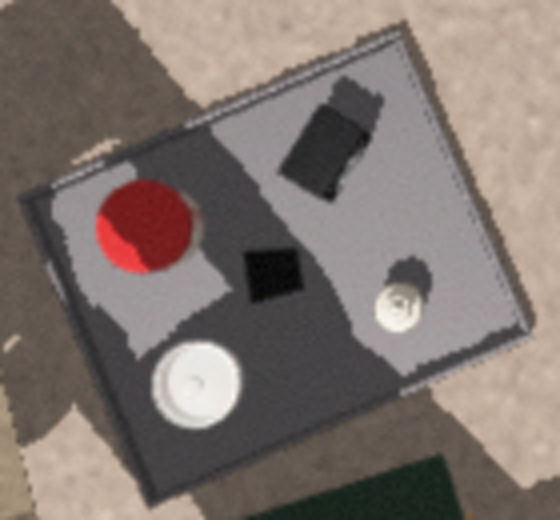

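View pics/t_hold.png

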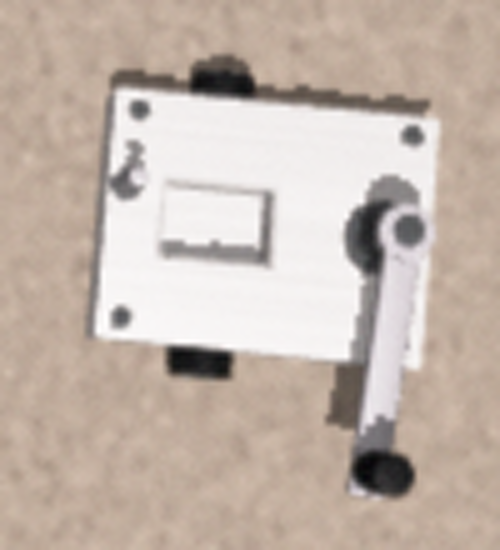

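Run:
```python
from h import *
from bench import robot
c=cam(robot.get_image("top"))
tr=lambda x,y:(185+x/4,180+y/4); ho=lambda x,y:(345+x/5,170+y/5)
P=[onz(c,tr(*p),64)[:2] for p in [(325,103),(370,135),(332,200),(281,172)]]
print("cass",np.round(P,1).tolist(),np.mean(P,0)); 
Q=[onz(c,ho(*p),35)[:2] for p in [(164,182),(273,191),(269,266),(159,253)]]
print("pocket",np.round(Q,1).tolist(),np.mean(Q,0))
H=[onz(c,ho(*p),35)[:2] for p in [(112,87),(440,118),(423,370),(95,338)]]
print("block",np.round(H,1).tolist(),np.mean(H,0))
for n,p,z in [("knob",(385,470),118),("pivot",(408,230),85),("catch",(133,172),78)]: print(n,onz(c,ho(*p),z)[:2])
for n,p,z in [("jar",(145,225),62+4),("weigh",(197,384),40),("drop",(400,303),68),("stopper",(273,273),30)]: print(n,onz(c,tr(*p),z)[:2])
w=cam(robot.get_image("wrist")); print(w['R'], w['e']-robot.current_tcp_pos(),onz(w,(320,100),60),onz(w,(320,192),60))
```

```text
cass [[567.6, 161.1], [551.7, 139.3], [520.5, 158.0], [534.4, 182.6]] [543.57747247 160.26458218]
pocket [[565.3, -60.1], [561.0, -103.7], [531.0, -101.1], [536.9, -57.3]] [548.53240993 -80.54304136]
block [[603.9, -40.3], [589.4, -171.8], [488.7, -161.1], [503.4, -30.8]] [ 546.33961463 -100.98700709]
knob [ 452.88980073 -125.427746  ]
pivot [ 541.83429144 -145.07759206]
catch [566.07409093 -42.08345593]
jar [509.77274132 248.14727856]
weigh [431.91144159 226.95610311]
drop [470.54878143 125.49442908]
stopper [485.60789041 190.38464321]
[[ 0.69165303  0.69658817  0.19073805]
 [ 0.72222921 -0.66672167 -0.18403038]
 [-0.00102419  0.26504177 -0.96423639]] [-53.58619951  51.60416724 166.96430329] [313.44140216 459.75109759  60.        ] [389.84669984 386.48114077  60.        ]
```

Run:
```python
from h import *
from bench import robot
yaw=np.radians(146)
robot.move_ptp([605,119,140],[np.pi,0,yaw])
d=robot.get_image("wrist"); cv2.imwrite("pics/w1.png",d["img"]); np.save("w1.npy",d,allow_pickle=True)
print(robot.current_t(),robot.current_tcp_pos(),robot.current_qpos())
c=cam(d); print(proj(c,[543.5,160.3,64]))
```

```text
1.675 [604.68270543 120.3228062  140.49214094] [ 1.54970163e-02  4.34571952e-01  1.47699176e+00  3.99063103e-04
  1.22951165e+00 -9.63390970e-01]
[319.31635017 116.83121568]
```

View pics/w1.png

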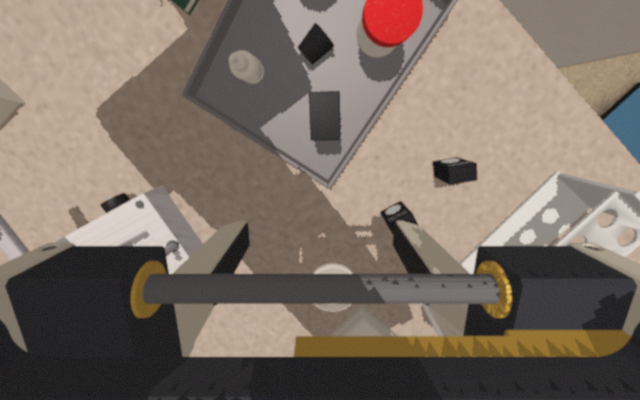

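The cassette's top face shows near (325,115) and is almost aligned with the image axes. I'll segment it.

Run:
```python
from h import *
d=np.load("w1.npy",allow_pickle=True).item(); c=cam(d)
g=cv2.cvtColor(d["img"],6)
crop(d["img"],295,75,355,160,7,"pics/w1c.png")
print(g[80:150:5,300:352:3])
```

```text
[[ 85  88  85 108 161 161 161 161 162 162 160 161 160 160 161 160 158 160]
 [ 84  87  86  92 155 163 163 161 161 161 161 161 159 159 161 159 157 159]
 [ 85  87  85  88 146 156 154 145 143 144 138 138 137 145 159 156 158 156]
 [ 86  93 145  81  75  80  72  74  74  70  72  69  67  89 157 156 157 155]
 [146 159 158  94  73  76  72  74  73  73  72  70  67  88 156 155 155 153]
 [158 156 157 109  72  73  71  72  66  71  67  71  68  88 153 153 153 152]
 [157 157 156 107  72  73  68  71  69  66  69  64  63  85 151 154 152 151]
 [156 155 154 111  69  69  67  65  68  63  64  64  63  71 151 150 150 151]
 [153 152 153 117  67  64  64  62  62  65  61  63  60  64 147 150 149 150]
 [152 151 153 125  60  60  62  59  58  62  61  57  56  60 141 149 149 149]
 [151 151 151 141  62  60  59  58  60  57  58  53  56  67 149 146 148 148]
 [150 149 148 142  54  56  57  54  57  57  57  54  58  52 148 148 147 146]
 [147 149 149 145 101  59  64  65  63  65  64  68  69  76 138 146 145 145]
 [146 146 148 148 147 105  84  82  86  83  84  83  82  86 141 143 145 109]]
```

View pics/w1c.png

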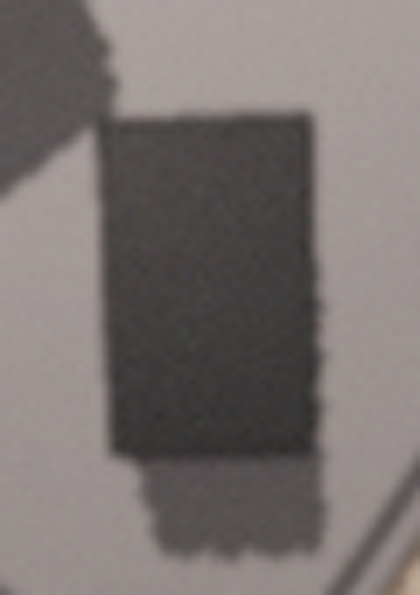

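Run:
```python
from h import *
d=np.load("w1.npy",allow_pickle=True).item(); c=cam(d)
P=np.array([onz(c,(295+x/7,75+y/7),64)[:2] for x,y in [(97,120),(314,114),(317,454),(112,457)]])
print(P,P.mean(0))
print([np.linalg.norm(P[i]-P[i-1]) for i in range(4)])
for i,j in[(0,3),(1,2),(0,1),(3,2)]:
    v=P[j]-P[i];print(np.degrees(np.arctan2(v[1],v[0])))
```

```text
[[522.39982643 164.16692528]
 [536.13946306 185.71944907]
 [569.46709637 164.54040395]
 [555.65170399 143.42068499]] [545.91452246 164.46186582]
[np.float64(39.19303315162615), np.float64(25.559516750281066), np.float64(39.48775878580178), np.float64(25.237028257422235)]
-31.9605277216171
-32.435143065464
57.482673270657095
56.80943102414836
```

Run:
```python
from h import *
from bench import robot
print(robot.current_t(),robot.current_tcp_pos(),robot.current_eef_rot(),robot.current_joint_vel())
d0=np.load("w1.npy",allow_pickle=True).item();print(d0["eye"],d0["orientation"])
d=robot.get_image("wrist"); cv2.imwrite("pics/w2.png",d["img"]); np.save("w2.npy",d,allow_pickle=True)
print(d["eye"],d["orientation"],robot.current_tcp_pos())
def corners(d):
    g=cv2.GaussianBlur(cv2.cvtColor(d["img"],6),(3,3),0); c=cam(d)
    print(g[90:145:6,305:345:2])
crop(d["img"],295,75,355,160,7,"pics/w2c.png")
```

```text
1.675 [604.68270543 120.3228062  140.49214094] [3.14098859e+00 2.10082458e-04 2.54955078e+00] [ 0.00610507 -0.00292953  0.00014119 -0.00179226  0.00090176 -0.00253285]
[543.16697449 161.76509089 307.39221371] [ 2.87320282e+00 -6.13289713e-04  9.77127315e-01]
[543.06792562 162.02692233 307.50357899] [ 2.87293663e+00 -6.92434876e-04  9.77769655e-01] [604.67527398 120.45480105 140.52784697]
```

View pics/w2c.png

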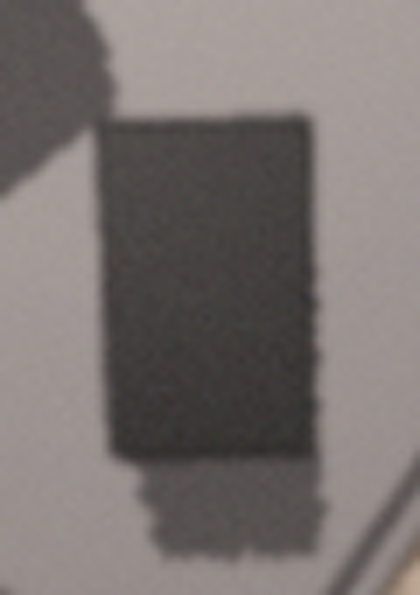

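Run:
```python
from h import *
from bench import robot
robot.move_ptp([540.4,-154.5,150],[np.pi,0,np.radians(83.7)])
robot.sleep(0.2)
d=robot.get_image("wrist"); cv2.imwrite("pics/w3.png",d["img"]); np.save("w3.npy",d,allow_pickle=True)
print(robot.current_t(),robot.current_tcp_pos(),robot.current_qpos(),robot.current_eef_rot())
c=cam(d); print(proj(c,[548.5,-80.5,35]))
crop(d["img"],280,80,360,150,8,"pics/w3c.png")
```

```text
3.0583 [ 540.76923588 -153.38176007  149.91691835] [-4.74865340e-01  3.34715603e-01  1.60483095e+00  1.14179695e-04
  1.20220298e+00 -3.67226087e-01] [-3.14148447e+00 -1.55727646e-04  1.46311592e+00]
[321.13747215 116.68326157]
```

View pics/w3.png

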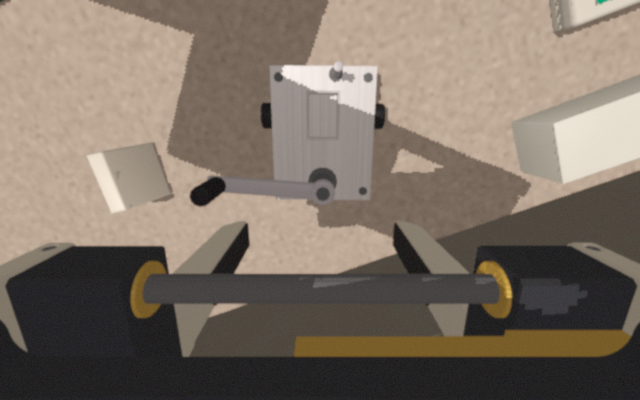

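View pics/w3c.png

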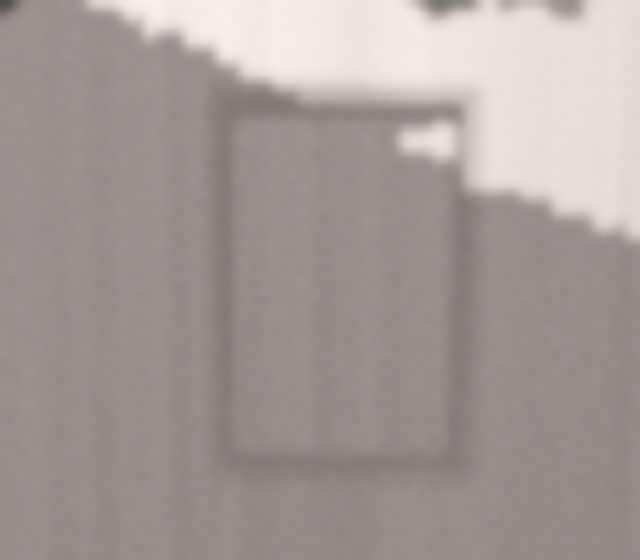

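Run:
```python
from h import *
d=np.load("w3.npy",allow_pickle=True).item(); c=cam(d)
def m(pts,z,n,k=8,o=(280,80)):
    P=np.array([onz(c,(o[0]+x/k,o[1]+y/k),z)[:2] for x,y in pts]);print(n,P.mean(0),[round(np.linalg.norm(P[i]-P[i-1]),1) for i in range(4)],[round(np.degrees(np.arctan2(*(P[j]-P[i])[::-1])),1) for i,j in[(0,3),(1,2),(0,1),(3,2)]]);return P
m([(216,92),(474,92),(468,472),(222,472)],35,"outer")
m([(233,110),(456,108),(453,459),(234,461)],10,"inner")
# block corners & others
g=d["img"]; crop(g,180,40,400,220,3.6,"pics/w3b.png")
```

```text
outer [550.52161771 -79.85170779] [np.float64(44.7), np.float64(30.8), np.float64(44.7), np.float64(30.7)] [np.float64(-96.0), np.float64(-96.2), np.float64(-6.2), np.float64(-6.2)]
inner [550.5648676  -80.12035359] [np.float64(45.0), np.float64(29.0), np.float64(45.0), np.float64(29.7)] [np.float64(-96.7), np.float64(-95.8), np.float64(-5.7), np.float64(-5.7)]
```

View pics/w3b.png

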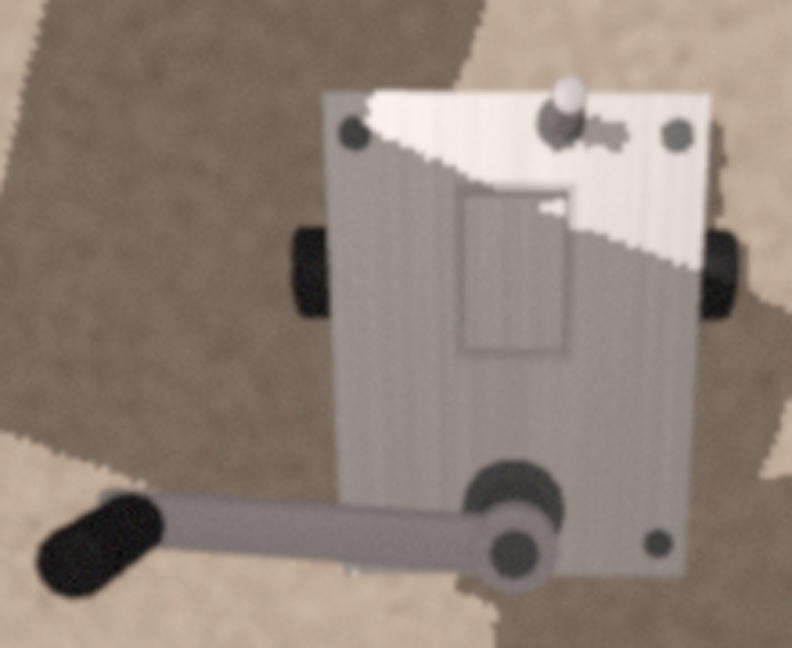

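```bash
cat >> h.py <<'E'
def goto(robot,p,ori,speed=150,n=2,tol=0.4,f_stop=None):
    """linear move, then correct the steady-state error with feedback"""
    p=np.array(p,float); cmd=p.copy()
    r=robot.move_linear(cmd.tolist(),ori,speed,f_stop)
    for _ in range(n):
        robot.sleep(0.1); e=p-np.array(robot.current_tcp_pos())
        if np.linalg.norm(e)<tol: break
        cmd=cmd+e; robot.move_linear(cmd.tolist(),ori,30)
    return cmd
E
python3 - <<'E'
from h import *
from bench import robot
o=[np.pi,0,np.radians(147.1)]
p=np.array([545.7,164.7])
robot.move_gripper(0.65)
robot.move_ptp([*p,110],o)
goto(robot,[*p,90],o)
print(robot.current_tcp_pos())
d=robot.get_image("wrist"); cv2.imwrite("pics/w4.png",d["img"])
print(robot.current_t(),robot.current_contact_force())
E
```

```text
[545.53504171 164.62848588  89.70765128]
6.0417 [ 0.62462329 -0.50430066 -0.520435  ]
```

View pics/w4.png

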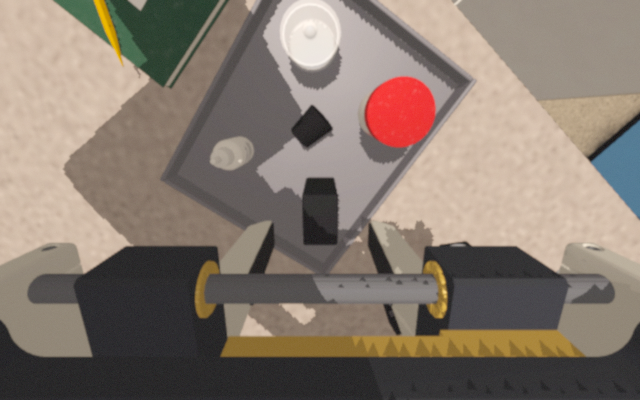

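Run:
```python
from h import *
from bench import robot
o=[np.pi,0,np.radians(147.1)]
p=np.array([545.7,164.7])
goto(robot,[*p,40],o,speed=80)
print(robot.current_tcp_pos(),robot.current_contact_force())
robot.move_gripper(0.0)
print(robot.current_gripper_width()*93,robot.current_tcp_pos(),robot.current_contact_force())
robot.move_linear([*p,130],o,120)
robot.sleep(0.1)
d=robot.get_image("wrist"); cv2.imwrite("pics/w5.png",d["img"])
print(robot.current_t(),robot.current_contact_force(),robot.current_gripper_width()*93,robot.current_tcp_pos())
```

```text
[545.69783676 164.67554127  39.81977417] [-0.22525241 -0.11568554 -0.18365034]
25.425275601905618 [545.58890295 164.65306366  39.75694534] [-0.0328113  -0.1786484  -0.64301825]
9.2083 [-0.18398457 -0.43942797 -1.25301301] 25.589561246426314 [545.01398833 164.60957607 128.9172709 ]
```

View pics/w5.png

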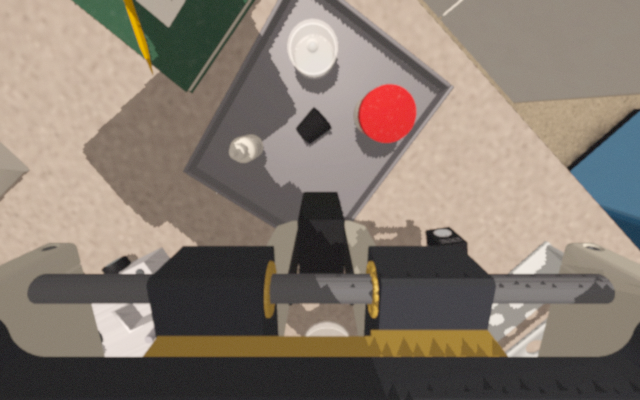

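Run:
```python
from h import *
from bench import robot
d=robot.get_image("wrist"); c=cam(d); t=np.array(robot.current_tcp_pos());yaw=robot.current_eef_rot()[2]
g=cv2.cvtColor(d["img"],6); print(g[184:200,312:330:6].T, g[198,294:346])
tx=np.array([np.cos(yaw),np.sin(yaw)]); ty=np.array([np.sin(yaw),-np.cos(yaw)])
for px in [(303.5,192),(337,192),(320,192)]:
    P=onz(c,px,t[2]-36)[:2]-t[:2]; print(P@tx,P@ty)
```

```text
[[155 153 153 154 152 152 148 125  71  41  35  39  32  35  32  31]
 [153 154 155 155 154 152 148 125  72  38  33  31  33  38  33  26]
 [153 153 154 152 154 152 149 127  70  40  30  34  36  34  36  31]] [ 90  89  89  91  90  91  92  82  56  42  34  31  37  33  35  31  31  37
  32  33  33  35  31  31  33  34  34  33  30  36  36  37  34  32  40  38
  35  35  34  30  35  31  36  36  75 124 144 149 152 153 151 152]
18.77457940626926 -12.829790973391978
18.75804805080123 12.477415241531654
18.766436480291418 -0.3641037336270134
```

Run:
```python
from h import *
from bench import robot
o=[np.pi,0,np.radians(84.0)]
p=np.array([550.5,-79.95])
robot.move_ptp([*p,140],o)
cmd=goto(robot,[*p,80],o,speed=120)
print(robot.current_tcp_pos(),robot.current_eef_rot(),cmd)
robot.sleep(0.2)
d=robot.get_image("wrist"); cv2.imwrite("pics/w6.png",d["img"])
e=robot.get_image("side"); crop(e["img"],350,190,470,290,6,"pics/s6.png")
print(robot.current_t(),robot.current_contact_force())
np.save("cmd.npy",cmd)
```

```text
[550.53838033 -79.88950215  79.80821122] [3.14132720e+00 4.60103095e-05 1.46602927e+00] [550.40321086 -79.83277796  79.70665719]
11.875 [-0.93150352 -0.16380128 -0.07044131]
```

View pics/w6.png

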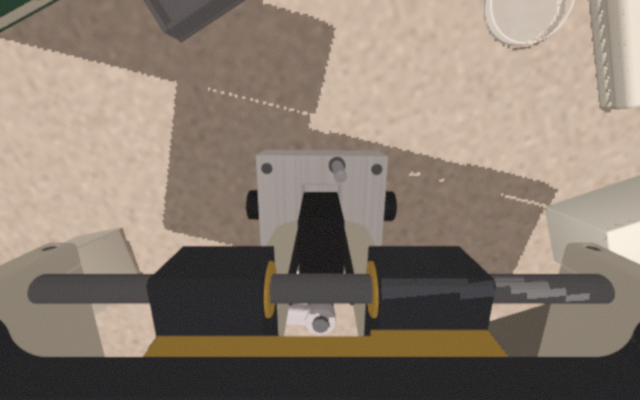

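View pics/s6.png

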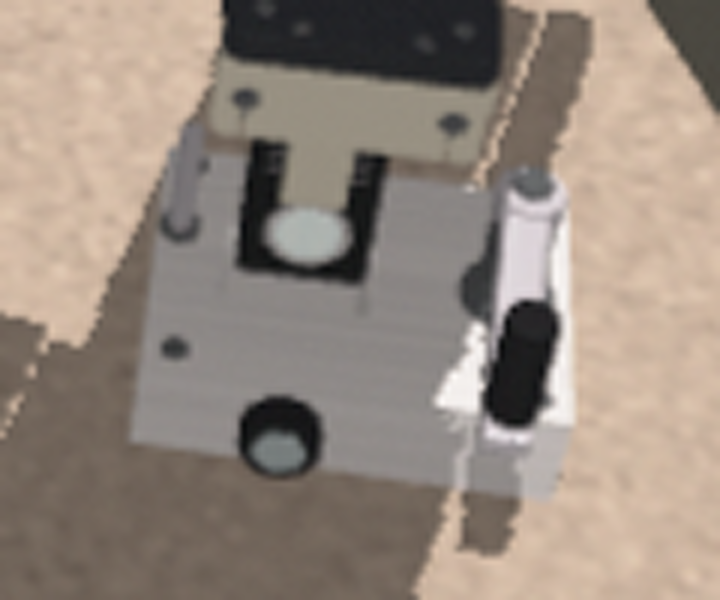

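Run:
```python
from h import *
from bench import robot
img=cv2.imread("pics/w6.png"); crop(img,290,170,355,215,11,"pics/w6c.png")
```

```text
(no output)
```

View pics/w6c.png

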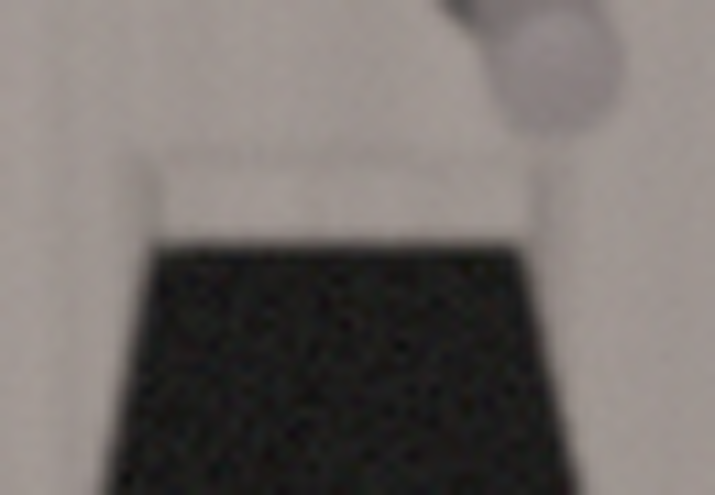

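Run:
```python
from h import *
from bench import robot
d=robot.get_image("wrist"); c=cam(d); t=np.array(robot.current_tcp_pos());yaw=robot.current_eef_rot()[2]
tx=np.array([np.cos(yaw),np.sin(yaw)]); ty=np.array([np.sin(yaw),-np.cos(yaw)])
f=lambda x,y,z:(lambda P:(round(P@tx,2),round(P@ty,2)))(onz(c,(290+x/11,170+y/11),z)[:2]-t[:2])
print("cass edge",f(153,243,t[2]-35.8),f(522,243,t[2]-35.8))
print("mouth outer",f(138,150,35),f(550,150,35)," inner",f(160,168,35),f(530,168,35))
print("rows", f(336,150,35),f(336,165,35))
```

```text
cass edge (np.float64(18.44), np.float64(-13.34)) (np.float64(18.42), np.float64(11.99))
mouth outer (np.float64(22.85), np.float64(-14.85)) (np.float64(22.82), np.float64(14.42))  inner (np.float64(21.53), np.float64(-13.31)) (np.float64(21.51), np.float64(13.02))
rows (np.float64(22.84), np.float64(-0.78)) (np.float64(21.74), np.float64(-0.78))
```

Run:
```python
from h import *
from bench import robot
o=[np.pi,0,np.radians(84.0)]; yaw=o[2]
tx=np.array([np.cos(yaw),np.sin(yaw)]); ty=np.array([np.sin(yaw),-np.cos(yaw)])
p=np.array([550.5,-79.95])+1.5*tx+0.4*ty
cmd=goto(robot,[*p,76],o,speed=60,tol=0.3)
print(robot.current_tcp_pos(),cmd,robot.current_contact_force())
F0=np.array(robot.current_contact_force())
r=robot.move_linear([cmd[0],cmd[1],62],o,30,f_stop=6)
print(r,robot.current_tcp_pos(),np.array(robot.current_contact_force())-F0,robot.current_t())
np.save("cmd.npy",cmd)
```

```text
[550.96241049 -78.43417772  75.85531546] [551.05460145 -78.50002854  76.        ] [-0.69187001  0.92274804 -1.76544074]
False [551.01320446 -78.49680222  61.83711319] [ 1.36073586 -0.33255859  0.8376303 ] 12.8917
```

Entered the pocket: underside about 26 mm, below the 35 mm mouth, with no real force. Continuing down.

Run:
```python
from h import *
from bench import robot
o=[np.pi,0,np.radians(84.0)]
cmd=np.load("cmd.npy")
F0=np.array(robot.current_contact_force())
r=robot.move_linear([cmd[0],cmd[1],43.5],o,25,f_stop=8)
print(r,robot.current_tcp_pos(),np.array(robot.current_contact_force())-F0,robot.current_t())
d=robot.get_image("wrist"); cv2.imwrite("pics/w7.png",d["img"])
```

```text
True [550.55127534 -78.3601377   45.54880595] [-1.26635311  0.53114698  5.13537814] 13.525
```

View pics/w7.png

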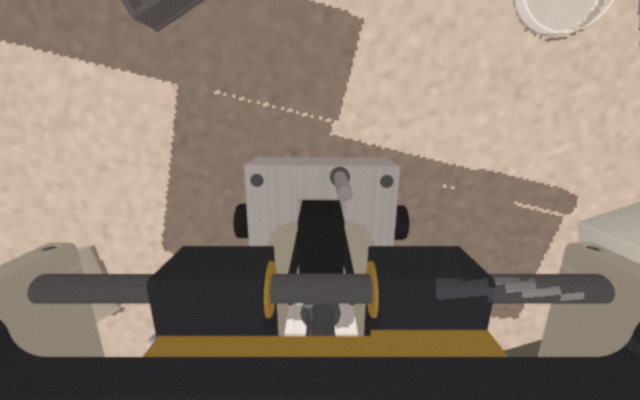

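Run:
```python
from h import *
from bench import robot
o=[np.pi,0,np.radians(84.0)]
robot.move_gripper(0.55); robot.sleep(0.1)
print(robot.current_contact_force())
p=robot.current_tcp_pos()
robot.move_linear([p[0],p[1],150],o,150)
robot.move_linear([540.4,-154.5,150],o,200)
robot.sleep(0.1)
d=robot.get_image("wrist"); cv2.imwrite("pics/w8.png",d["img"]); np.save("w8.npy",d,allow_pickle=True)
crop(d["img"],180,40,400,220,3.6,"pics/w8b.png")
s=robot.get_image("side");crop(s["img"],350,190,470,290,6,"pics/s8.png"); np.save("s8.npy",s,allow_pickle=True)
print(robot.current_t(),robot.current_tcp_pos())
```

```text
[ 0.24984892 -0.62443625  0.06220072]
15.8917 [ 540.42131767 -153.18523368  149.85398188]
```

View pics/w8b.png

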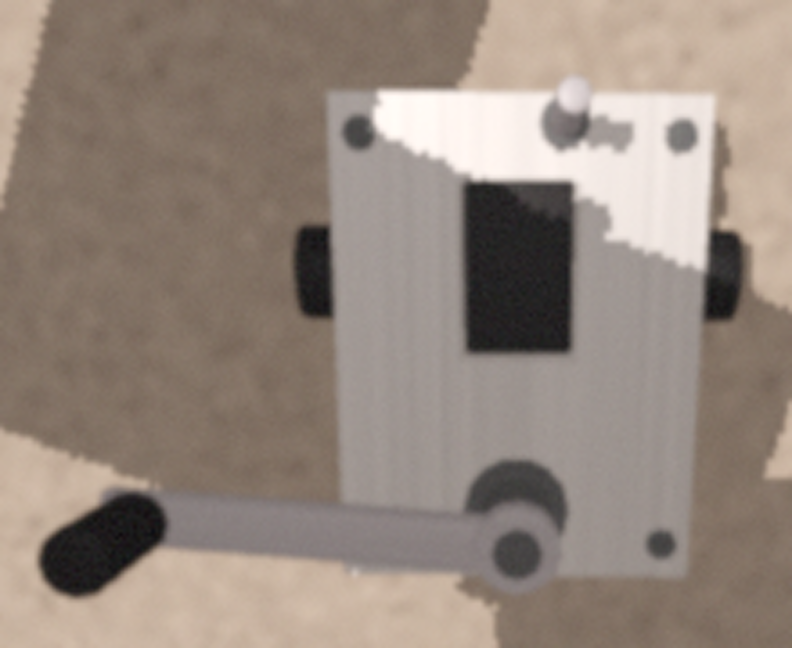

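View pics/s8.png

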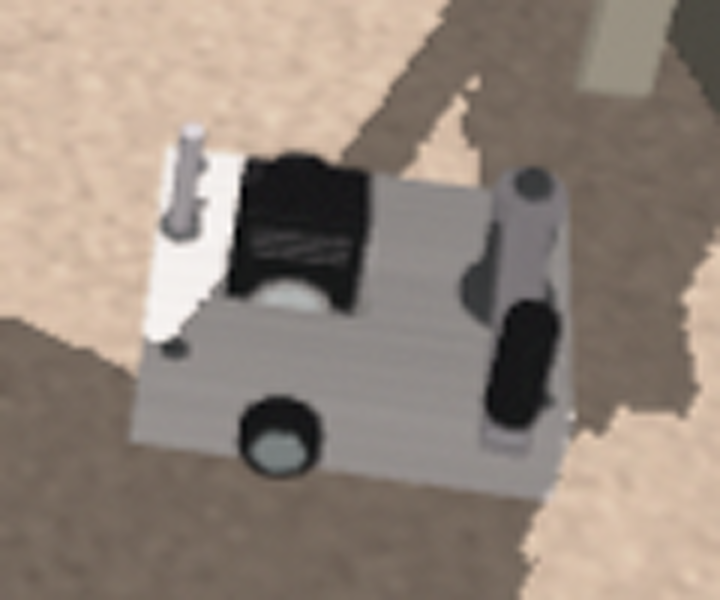

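The cassette sits squarely in the pocket, with its top face at crop (519,267) covering the mouth. The lever is still open, with its knob at lower left. Next I'll measure the knob and pivot.

Run:
```python
from h import *
d=np.load("w8.npy",allow_pickle=True).item(); c=cam(d)
s=np.load("s8.npy",allow_pickle=True).item(); cs=cam(s)
W=lambda x,y,z:onz(c,(180+x/3.6,40+y/3.6),z).round(1)
S=lambda x,y,z:onz(cs,(350+x/6,190+y/6),z).round(1)
print("cass top",[W(*p,70)[:2].tolist() for p in [(466,181),(573,182),(570,352),(467,352)]],np.mean([W(*p,70) for p in [(466,181),(573,182),(570,352),(467,352)]],0))
print("catch",W(573,94,78)); print("pivot W",W(517,553,85),W(517,553,80)); print("knob top W",W(72,561,118),"base",W(131,522,80))
print("S: pivot",S(533,183,85),"knob top",S(530,322,118), "base", S(512,408,80),"catch",S(193,133,78))
piv=np.array([551,-79])-65*np.array([np.sin(np.radians(6.1)),np.cos(np.radians(6.1))]);print(piv)
for k in (W(72,561,118),W(131,522,80),S(530,322,118),S(512,408,80)):
    v=k[:2]-piv;print(np.linalg.norm(v),np.degrees(np.arctan2(v[1],v[0]))%360-90+6.1)
```

```text
cass top [[540.0, -58.1], [564.7, -61.0], [560.5, -99.5], [535.8, -96.9]] [550.25  -78.875  70.   ]
catch [565.7 -43.4  78. ]
pivot W [ 542.9 -144.2   85. ] [ 542.8 -145.6   80. ]
knob top W [ 452.1 -127.1  118. ] base [ 450.3 -128.    80. ]
S: pivot [ 539.3 -144.9   85. ] knob top [ 447.9 -127.2  118. ] base [ 451.5 -129.4   80. ] catch [561.2 -44.5  78. ]
[ 544.09283536 -143.63196637]
93.46650560583245 85.91216127731695
95.08656234194633 86.63778053318902
97.58622389426593 86.4061207666964
93.68021150331086 87.36174773390167
```

```bash
cat > lev.py <<'E'
from h import *
piv=np.array([543.7,-143.9]); hy=-6.1
def pose(th,r=92,dt=0):
    a=np.radians(90+hy+th); u=np.array([np.cos(a),np.sin(a)]); t=np.array([u[1],-u[0]]) # closing dir
    return piv+r*u+dt*t,[np.pi,0,np.radians(90+hy+th)]
E
python3 - <<'E'
from lev import *
from bench import robot
robot.move_gripper(0.35)
p,o=pose(86.4)
robot.move_ptp([*p,150],o)
cmd=goto(robot,[*p,135],o,speed=80)
d=robot.get_image("wrist"); cv2.imwrite("pics/w9.png",d["img"])
print(p,robot.current_tcp_pos(),robot.current_qpos(),robot.current_t(),robot.current_contact_force())
for th in range(80,-8,-10): 
    q,oo=pose(th); print(th,np.round(robot.inverse_kinematics([*q,90],oo),2))
E
```

```text
[ 453.01528084 -128.39897708] [ 453.28324379 -128.51983395  135.26641091] [-5.13694838e-01  1.94823795e-01  1.83836070e+00  3.14793232e-05
  1.10798165e+00 -1.91509170e+00] 18.3083 [-0.21847525 -0.69263576 -0.07755395]
80 [-0.49  0.25  1.9   0.    0.99 -1.78]
70 [-0.46  0.25  1.89  0.    1.   -1.57]
60 [-0.42  0.26  1.88  0.    1.   -1.36]
50 [-0.39  0.28  1.86  0.    1.01 -1.16]
40 [-0.36  0.29  1.83  0.    1.01 -0.95]
30 [-0.34  0.31  1.8   0.    1.02 -0.75]
20 [-0.32  0.34  1.77  0.    1.04 -0.56]
10 [-0.3   0.36  1.73  0.    1.05 -0.37]
0 [-0.3   0.39  1.69 -0.    1.06 -0.19]
```

View pics/w9.png

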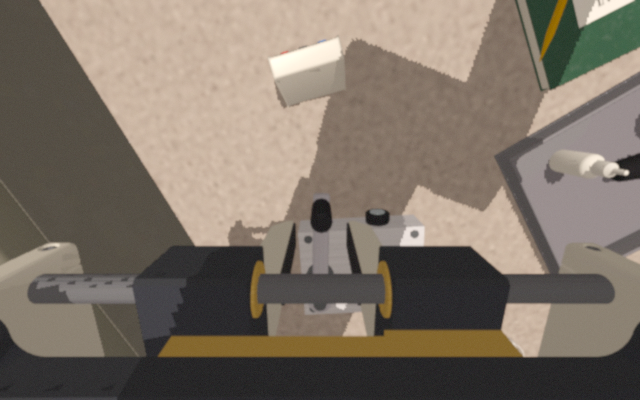

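Run:
```python
from lev import *
from bench import robot
d=robot.get_image("wrist"); c=cam(d);p,o=pose(86.4)
print(proj(c,[*p,118]),proj(c,[*p,80])); crop(d["img"],285,180,360,250,8,"pics/w9c.png")
```

```text
[320.02473439 223.67321035] [320.1335925  206.70701103]
```

View pics/w9c.png

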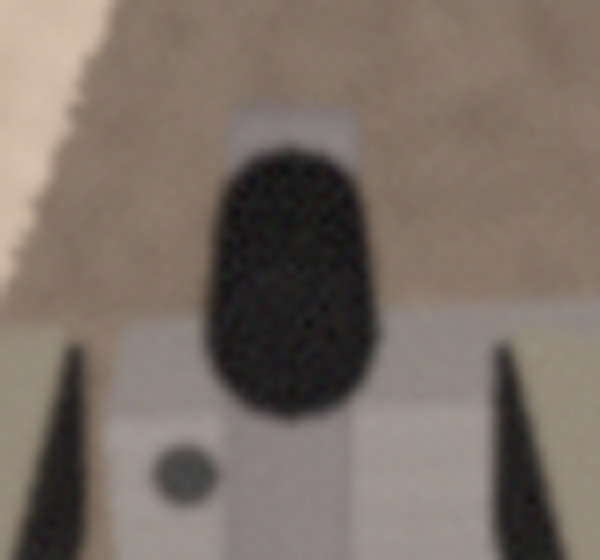

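Run:
```python
from lev import *
from bench import robot
p,o=pose(86.4)
print(robot.move_linear([*p,90],o,70,f_stop=8))
robot.move_gripper(0.27)
print(robot.current_tcp_pos(),robot.current_contact_force(),robot.current_gripper_width()*93,robot.current_t())
F0=np.array(robot.current_contact_force())
for th in range(80,-1,-8):
    p,o=pose(th)
    r=robot.move_linear([*p,90],o,90,f_stop=12)
    F=np.array(robot.current_contact_force())-F0
    print(th,r,np.round(F,1),robot.current_t())
    if r: break
d=robot.get_image("wrist"); cv2.imwrite("pics/w10.png",d["img"])
s=robot.get_image("side");crop(s["img"],350,190,470,290,6,"pics/s10.png")
```

```text
False
[ 453.15389915 -128.47489412   90.23204903] [0.30452712 0.10479427 0.60072335] 24.778455385358335 19.55
80 False [ 0.1  0.4 -0.7] 19.8167
72 False [ 0.8  0.5 -0.3] 20.1083
64 False [-0.2 -0.5 -1.6] 20.4
56 False [-0.  -0.8 -1.6] 20.6917
48 False [ 0.2 -0.7 -0.3] 20.9833
40 False [-0.7 -0.6 -1.1] 21.275
32 False [-0.  -0.2 -1.5] 21.5667
24 False [-1.1 -0.1  0.2] 21.8583
16 False [-0.6  1.1 -0.6] 22.15
8 False [-1.   0.2 -0.5] 22.4417
0 False [-1.2 -0.9 -0.4] 22.7333
```

View pics/w10.png

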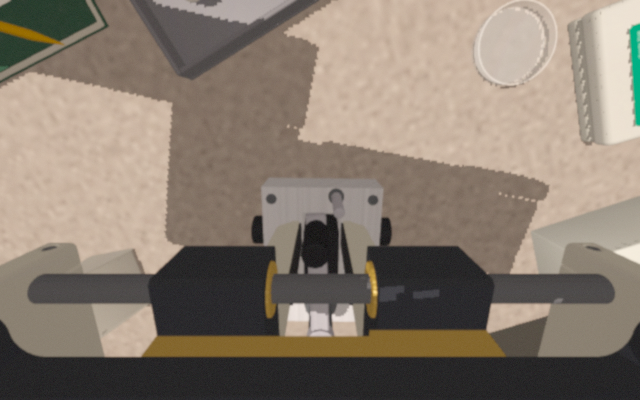

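View pics/s10.png

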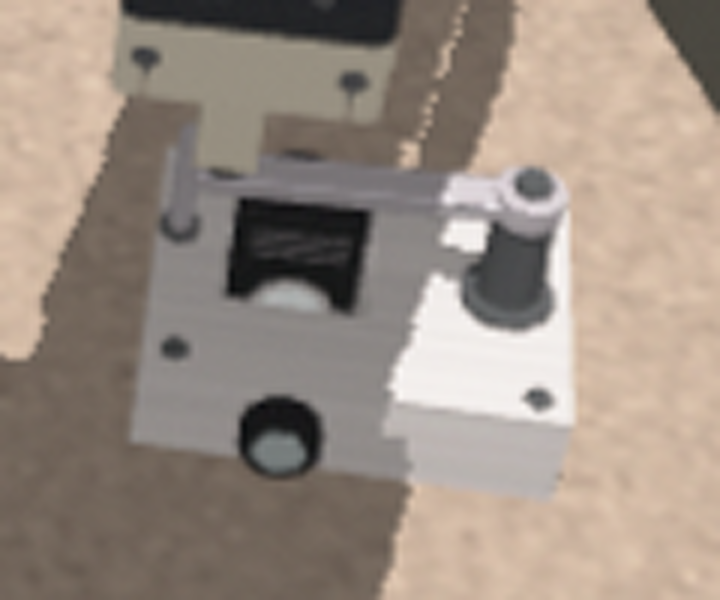

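The lever is over the cassette and nearly shut, trailing by the finger gap. I'll push on to the stop.

Run:
```python
from lev import *
from bench import robot
robot.sleep(0.2)
F0=np.array(robot.current_contact_force())
p,o=pose(0,dt=14)
r=robot.move_linear([*p,90],o,25,f_stop=8)
p0,_=pose(0); a=np.array(robot.current_tcp_pos())[:2]-p0
print(r,a,np.linalg.norm(a),np.array(robot.current_contact_force())-F0,robot.current_t())
robot.sleep(0.2)
# open wider about the knob, relax back, rise
q=robot.current_tcp_pos(); p,_=pose(0,dt=1)
robot.move_gripper(0.4)
robot.move_linear([*p,90],o,40); print(robot.current_contact_force())
robot.move_linear([*p,160],o,120)
pv,ov=pose(0,r=92-74)
robot.move_linear([*pv,190],ov,150); robot.sleep(0.1)
d=robot.get_image("wrist"); cv2.imwrite("pics/w11.png",d["img"]); np.save("w11.npy",d,allow_pickle=True); crop(d["img"],240,40,400,240,3,"pics/w11b.png")
s=robot.get_image("side");crop(s["img"],350,190,470,290,6,"pics/s11.png")
t=robot.get_image("top"); cv2.imwrite("pics/t11.png",t["img"]); print(robot.current_t())
```

```text
True [ 4.62358115 -0.10248244] 4.624716784602788 [-0.57468309  0.45500237 -0.44998559] 23.4083
[-0.16691142  0.56730495  0.28674878]
25.9917
```

View pics/w11b.png

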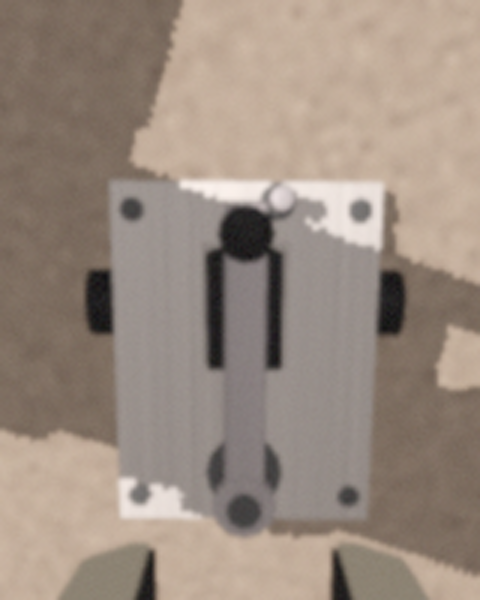

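View pics/s11.png

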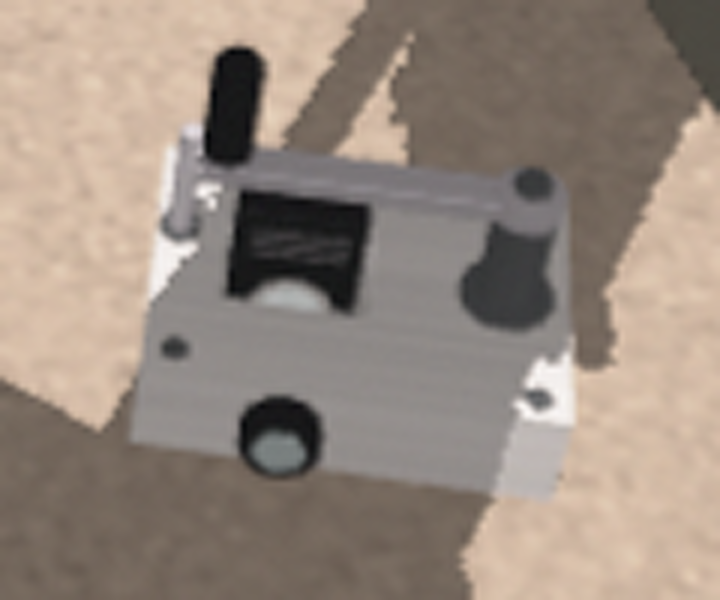

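View pics/t11.png

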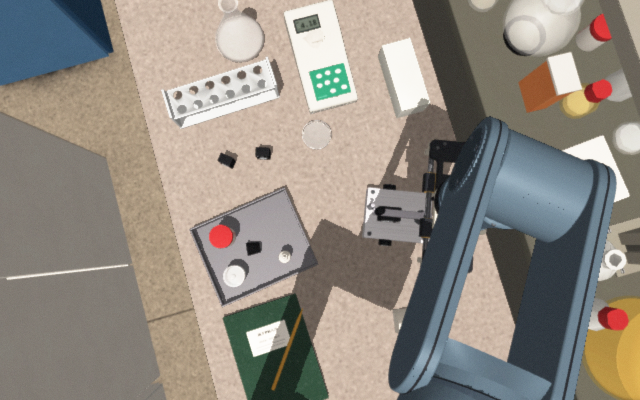

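Run:
```python
from lev import *
d=np.load("w11.npy",allow_pickle=True).item(); c=cam(d)
W=lambda x,y,z:onz(c,(240+x/3,40+y/3),z)[:2]
k=W(246,233,118);p=W(244,511,85);v=k-p
print(k,p,np.linalg.norm(v),"theta",np.degrees(np.arctan2(v[1],v[0]))-90-hy)
l=W(223,360,80);r=W(267,360,80);m1=(l+r)/2; l=W(224,270,80);r=W(266,270,80);m2=(l+r)/2;v=m2-m1;print("bar theta",np.degrees(np.arctan2(v[1],v[0]))-90-hy)
print("catch",W(281,196,78),"cass sides",W(207,310,70),W(282,310,70),"near/far",W(245,368,70),W(210,252,70))
```

```text
[553.30266928 -52.95317123] [ 542.99828666 -144.67780307] 92.30161638748808 theta -0.3097569375995963
bar theta 0.032962795390011124
catch [565.67270054 -43.10262435] cass sides [537.61473022 -76.95469904] [562.89782978 -79.6619631 ] near/far [548.33122406 -98.03116667] [540.85632925 -58.08253886]
```

Lever angle measures about 0° (well under the 0.1 rad limit), the cassette is in place, and the gripper is clear. Handing in.

Run:
```python
from bench import robot
print(robot.current_contact_force(),robot.current_t()); robot.hand_in(); print(robot.current_t())
```

```text
[0.54879461 0.55000709 0.35610483] 25.9917
the job is handed in; nothing more can be done
the job is handed in; nothing more can be done
```

I moved the black cassette from the tray into the holder's pocket, swung the lever shut to the catch post, let go, and handed in at about 26 s of the allowed 58 s. The hand-in reports no verdict.

**How it went:**
- **Grasp:** I gripped the cassette across its 26 mm, near the top.
- **Alignment:** A wrist-camera check over the pocket showed it about 1.5 mm off, so I corrected before lowering.
- **Seating:** It went in without resistance until the floor stopped it at the expected height, with the gripper tip at 45.5 mm against about 45.8 mm predicted.
- **Lever:** I moved the knob along its arc between the open fingers, then pushed until the stop was felt.

**Last checks:**
- **Lever:** The angle came out as 0.0° from the bar edges and -0.3° from knob to pivot, so well inside 0.1 rad. The bar lies against the catch post.
- **Cassette:** With the lever still open, its centre measured (550.3, -78.9) mm, about 1 mm from the pocket centre and square to it.
- **Tray:** The jar, both bottles and the stopper look upright and in their original places in the last top picture; I did not measure them again.
- **Gripper:** It was clear of everything at hand-in, with force readings of about 0.5 N, which is noise.

**Disagreements:** The top and wrist cameras differed by about 4.8 mm on the cassette and 2 mm on the pocket. I relied on the wrist camera for both, and the fit bore that out. Moves also settled up to 1.5 mm off the commanded position, so I corrected the critical ones using the position reading.

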